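# Gauge a flanged sleeve and hold the probe on its mark

## Task

Two flanged sleeves lie on the bench: slide the one with the wider bore over the pin of the gauge stand, lug down, until it sits fully home on the round plate, and leave the other one on the bench. Then take the sprung probe from its wooden holder and, keeping it upright, press its point lightly on the marked spot on the seated sleeve's lug so that the sprung point is pushed about half-way in, never all the way. Finish while still holding the probe there, still and upright, and leave the other things on the bench where they are.

Things in the scene. Friction and masses are not known exactly. Their poses are not given: they have to be found in the camera images.
- gauge_stand: Fixed gauge stand: dark steel round plate, 136 mm diameter, 12 mm thick, with an upright bright steel pin at its centre: 17 mm diameter, 50 mm tall above the plate, its top 12 mm a cone narrowing to 6 mm. Origin at the centre of the plate's underside, on the bench; z up. The sleeve may sit on the pin turned any way round.
- pin_foot (a point): Point on the pin's axis at the top of the round plate, 12 mm above the bench.
- wide_sleeve: Aluminium sleeve that fits: upright tube, 32 mm outside, 50 mm tall, 20 mm through bore, one flat lug at its foot, 24 mm wide, 8 mm thick, reaching 52 mm from the tube's axis along the sleeve's +x. 0.12 kg. Stands on the bench, lug down, turned any way. Origin on the tube's axis at the underside; z up. Seated, its origin is at pin_foot.
- wide_sleeve_mark (a point): The marked spot of the wide sleeve: a dark punch mark in a scribed ring 12 mm across, on the top face of the lug, 38 mm from the tube's axis along the sleeve's +x and 8 mm above its underside.
- tight_sleeve: Loose sleeve, outside exactly like the wide one (same lug and mark), but with a bore of only 12 mm (thick wall), so it does not go over the pin. Same origin and axes. The two sleeves may stand in either place.
- probe_holder: Fixed wooden block, 60 x 60 x 40 mm, with an upright 17 mm hole in which the probe stands. Origin at the centre of its underside.
- probe: Sprung probe, 0.12 kg, upright in the holder: black square handle 18 x 18 mm, 6 to 84 mm above the origin; below it a steel collar, 26 mm across, 6 mm thick, resting on the holder; under that a 10 mm nose and a thin plunger, its free point 30 mm below the origin. Origin: centre of the collar's underside; x, y square to the handle's flats, z up. Lift straight up 35 mm or more to clear the holder.
- probe_point (a point): The point (rounded tip, 6 mm) of the probe's plunger; moves with the plunger.
- probe_plunger (a joint): How far the probe's sprung point is pushed in, in m: 0 free, 0.012 all the way in. It takes 1.5 N to start and 0.6 N more per mm (about 5 N half-way).
- black_tape: Roll of black tape lying flat, 68 mm diameter, 19 mm high; bystander, leave it.
- slim_battery: Black round battery standing upright, 49 mm diameter, 70 mm tall; bystander, leave it.
- pen: Ball pen, 139 mm long, 9 mm thick, lying on the bench; bystander, leave it.
- steel_bar_1: Flat steel offcut, 24 x 80 x 8 mm, lying on the bench; bystander, leave it.
- abrasive_pack: Flat packet of sanding sheets, 74 x 110 x 8 mm; bystander, leave it.
- grey_block: Grey block, 36 x 75 x 18 mm; bystander, leave it.
Not all that is in view belongs to the job. What is shaped like the wide_sleeve but pink is not meant.

How it is judged:
By the outcome, as a careful person would: the job done as asked, in the order asked, and still so for the second after the job is handed in, while the arm keeps its last pose, push and grip.
It also fails if it takes over 58 s, if anything falls off the work surface, if the arm or the gripper's body presses on something with over 40 N, if the wrist force passes 120 N, or if a joint passes its speed limit or range.

## Robot

A 6-joint arm with a two-finger parallel gripper is mounted at the origin on a cart in front of the work surface, level with it; the furniture and walls round the work are solid. World frame = base frame: x ahead of the robot, y to its left, z up, the work surface at z = 0. Lengths are in m, angles in degrees, forces in N, time in s.
With the tool pointing down it reaches from about 0.4 to 0.825 m from the base axis. Payload 7 kg.
Tool frame: the origin (TCP) lies midway between the tips of the shut fingers; the grasp point (between the pads) lies 19 mm behind it; z points along the fingers, y is the line along which they close (so a half turn about z gives the same grasp; the last joint's range is limited). The gripper opens to 88 mm and grips with 3 to 60 N. Pads are 19 mm wide; open, the fingers measure 130 mm over their backs; the gripper's body (78 mm by 193 mm) begins 47 mm behind the grasp point.
Start: joints at [-51.159, 20.546, 0.682, 0, -70.136, -16.507], TCP at [0.256, -0.624, 0.227] pointing down, gripper open.
Joint ranges: [-176.03, 176.03], [-82.01, 121.73], [-58.28, 71.71], [-173.87, 95.51], [-174.79, -0.11], [-173.66, 173.66]. Speed limits (degrees/s): [136.94, 136.94, 172.46, 180, 180, 180].

## Interface

Orientations are given as a 3x3 rotation matrix whose columns are the frame's x, y, z axes.
In Python, from rig import robot gives the robot as it stands. Calls block until the motion is done:
- robot.goto(position, orientation): joint-space move of the TCP to a pose.
- robot.servo_line(position, ori=None, speed=0.15): straight line of the TCP; ori=None keeps the orientation; speed is the mean speed in m/s.
- robot.movej(angles): joint-space move.
- robot.move_gripper(opening): opening from 0.0 (shut) to 1.0 (fully open); the grip force is fixed at half the most; returns when the fingers have stopped.
- robot.dwell(seconds).
- robot.ik(position, orientation): joint angles nearest the present ones, or None.
- robot.grab_frame(name): name is "scene" or "top" or "wrist"; returns (picture, depth): 420x560x3 uint8, red, green, blue; 420x560 float32, m along the optical axis (not along the pixel's ray), 0 where there is no reading.
- robot.camera_info(name): a dict with "vfov" (degrees; the focal length in pixels is half the picture's height over the tangent of half this angle, whatever the lens; pixels are square), "cx", "cy" (the principal point, pixels), "k1" (the pictures are not rectified: a ray, as slopes to the right and down, at radius r is drawn at 1 + k1 r^2 times it, then the intrinsics apply), "view" (4x4, takes a point from world to camera coordinates); the wrist camera has in their place "T_tool_cam" (4x4, takes a point from camera to tool coordinates, whose origin is the TCP and whose axes are the flange's). Camera axes: x right, y down, z forward; pixel columns grow to the right and rows downward; lengths in m; the calibration is good to about 2 mm. A picture is of the moment at which its call begins: read the wrist's pose just before it. camera_info takes no time and is no camera call.
A pose or a line that the arm cannot do raises robot.Unreachable and nothing moves.
- robot.job_done(): hands the job in; it is judged then, once.
Readings, each from a call of its own:
- robot.read_t(): time.
- robot.read_qpos(): joint angles.
- robot.read_qvel(): joint speeds.
- robot.read_effort(): joint torques, N m.
- robot.read_position(): TCP position.
- robot.read_tcp_rot(): TCP orientation.
- robot.read_force(): force on the tool from outside, world axes, zero at the start.
- robot.read_ft_torque(): the same for the moment, N m.
- robot.read_grip_width(): opening from 0.0 (shut) to 1.0 (fully open).
- robot.read_finger_force(): force on a finger pad.
Only numpy, scipy, OpenCV 4.12 (cv2) and the standard library are available. Lean on these libraries where they do the work, as an engineer would, in place of code of your own. Each camera call takes 0.05 s, during which the arm holds its last target. There are 200 camera calls.

## Working session

There is one attempt and no reset: what is moved stays moved. The work goes in short steps, each a Python script; the robot and the scene stay as the last script left them, time stands still between calls to the robot, and variables do not carry over. Pictures are saved under pics/ and viewed, at most 10 in all, crops included, and the job is handed in when it is done.

```bash
mkdir -p pics; ls; cat > h.py <<'E'
import numpy as np, cv2
from rig import robot
def cam(name):
    c=robot.camera_info(name)
    f=210/np.tan(np.radians(c['vfov'])/2)
    if 'view' in c: T=np.linalg.inv(np.array(c['view']))
    else:
        B=np.eye(4);B[:3,:3]=robot.read_tcp_rot();B[:3,3]=robot.read_position()
        T=B@np.array(c['T_tool_cam'])
    return dict(f=f,cx=c['cx'],cy=c['cy'],k=c['k1'],T=T)
def rays(c,uv):
    uv=np.atleast_2d(np.array(uv,float))
    K=np.array([[c['f'],0,c['cx']],[0,c['f'],c['cy']],[0,0,1]])
    p=cv2.undistortPointsIter(uv.reshape(-1,1,2),K,np.array([c['k'],0,0,0.]),None,None,(3,50,1e-10)).reshape(-1,2)
    return np.c_[p,np.ones(len(p))]
def onplane(c,uv,z):
    d=rays(c,uv)@c['T'][:3,:3].T; o=c['T'][:3,3]
    return o+d*((z-o[2])/d[:,2])[:,None]
def cloud(c,depth):
    v,u=np.mgrid[:420,:560]
    r=rays(c,np.c_[u.ravel(),v.ravel()])
    P=(r*depth.reshape(-1,1))@c['T'][:3,:3].T+c['T'][:3,3]
    P[depth.ravel()<=0]=np.nan
    return P.reshape(420,560,3)
E
python3 - <<'E'
from h import *
for n in("top","scene"):
    c=cam(n);p,d=robot.grab_frame(n)
    cv2.imwrite(f"pics/{n}0.png",p[:,:,::-1]);np.savez(f"{n}0.npz",p=p,d=d)
    print(n,c['f'],c['k'],c['T'].round(3).tolist(),(d>0).mean())
E
```

```text
pics
top 450.1198516183866 0.025108119637406986 [[0.154, -0.966, 0.209, 0.264], [-0.988, -0.151, 0.029, 0.004], [0.003, -0.211, -0.978, 1.461], [0.0, 0.0, 0.0, 1.0]] 0.9959141156462585
scene 507.6804413679549 -0.021843784314533533 [[-0.845, -0.365, 0.392, 0.048], [-0.535, 0.557, -0.635, 0.838], [0.013, -0.746, -0.666, 0.919], [0.0, 0.0, 0.0, 1.0]] 0.9959608843537415
```

View pics/top0.png

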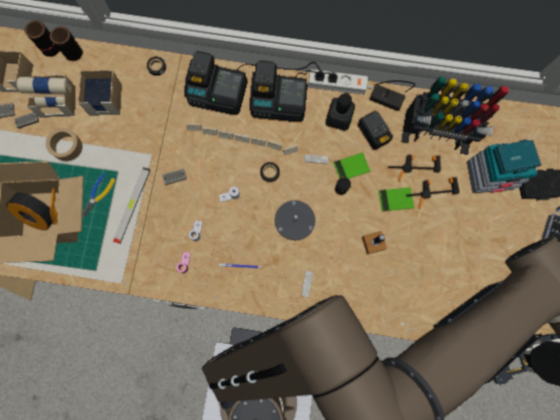

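View pics/scene0.png

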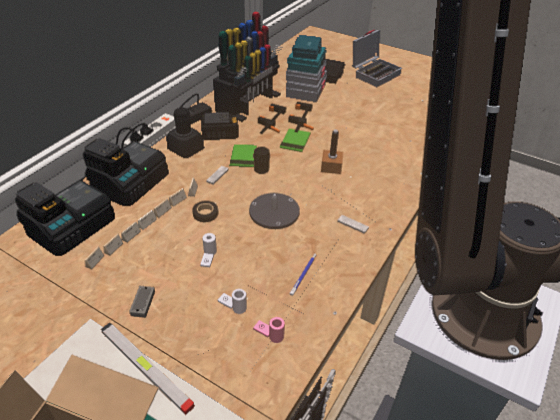

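Top view: plate at (295,220), candidate sleeves near (233,192) and (196,233), pink decoy (184,262), probe holder (375,242). The scene view agrees: sleeves at (209,243) and (239,300), holder at (333,160).

```bash
python3 - <<'E'
from h import *
for n,boxes in(("top",{"s1":(215,180,245,208),"s2":(185,218,208,245),"plate":(268,195,322,245),"hold":(355,222,400,262)}),("scene",{"s1":(195,228,222,270),"s2":(215,284,252,316),"plate":(243,185,305,232),"hold":(315,122,350,178)})):
    z=np.load(n+"0.npz");c=cam(n);P=cloud(c,z['d'])
    for k,(a,b,e,f) in boxes.items():
        q=P[b:f,a:e].reshape(-1,3);q=q[~np.isnan(q[:,0])]
        print(n,k)
        for lo,hi in((.004,.011),(.009,.016),(.035,.044),(.044,.056),(.056,.066),(.085,.14)):
            m=(q[:,2]>lo)&(q[:,2]<hi)
            if m.sum()>3:
                r=q[m];print(' ',lo,hi,m.sum(),r.mean(0).round(4),((r.min(0)+r.max(0))/2).round(4),np.ptp(r,0).round(4))
    if n=="top":
        print('med plate z',np.nanmedian(P[230:240,285:305,2]), 'bench',np.nanmedian(P[290:300,200:260,2]))
t=cv2.imread("pics/top0.png");s=cv2.imread("pics/scene0.png")
A=cv2.resize(t[180:280,175:315],None,fx=4,fy=4,interpolation=cv2.INTER_CUBIC)[:,:]
cv2.imwrite("pics/crop.png",A)
B=cv2.resize(s[225:345,190:300],None,fx=4,fy=4,interpolation=cv2.INTER_CUBIC)
cv2.imwrite("pics/cropb.png",B)
E
```

```text
top s1
  0.004 0.011 182 [0.6271 0.2026 0.0063] [0.629  0.1994 0.0075] [0.1062 0.1087 0.0069]
  0.009 0.016 41 [0.6181 0.2044 0.0115] [0.6347 0.2025 0.0124] [0.0727 0.0976 0.0067]
  0.035 0.044 14 [0.6238 0.181  0.0407] [0.6263 0.179  0.0398] [0.0294 0.0246 0.008 ]
  0.044 0.056 64 [0.6275 0.1814 0.0506] [0.6271 0.1818 0.0498] [0.0311 0.0309 0.0111]
top s2
  0.004 0.011 121 [0.4897 0.2823 0.0064] [0.4847 0.2845 0.0074] [0.0902 0.0857 0.0069]
  0.009 0.016 48 [0.4924 0.2816 0.0119] [0.486  0.2818 0.0125] [0.0673 0.0803 0.0069]
  0.035 0.044 11 [0.464  0.2835 0.0397] [0.465  0.2811 0.0402] [0.0263 0.0245 0.0066]
  0.044 0.056 52 [0.4686 0.2832 0.05  ] [0.4681 0.2834 0.0498] [0.0302 0.0306 0.0117]
top plate
  0.004 0.011 568 [ 0.5717 -0.0266  0.0077] [ 0.573  -0.0279  0.0075] [0.1836 0.1956 0.007 ]
  0.009 0.016 949 [ 0.5708 -0.0276  0.0127] [ 0.5641 -0.0233  0.0125] [0.162  0.1764 0.007 ]
  0.044 0.056 10 [ 0.5721 -0.0298  0.0505] [ 0.5732 -0.0281  0.0497] [0.0166 0.014  0.009 ]
  0.056 0.066 13 [ 0.5711 -0.0276  0.0604] [ 0.5708 -0.0278  0.0603] [0.0078 0.0126 0.0084]
top hold
  0.004
[... 1655 characters left out ...]
689 -0.0292  0.0501] [0.0147 0.0142 0.011 ]
  0.056 0.066 12 [ 0.5682 -0.0287  0.0596] [ 0.5687 -0.0286  0.0606] [0.013  0.0123 0.009 ]
scene hold
  0.004 0.011 173 [ 0.577  -0.3785  0.0054] [ 0.5745 -0.3761  0.0075] [0.2118 0.296  0.0069]
  0.009 0.016 37 [ 0.5232 -0.2661  0.013 ] [ 0.5229 -0.2641  0.0126] [0.054  0.0271 0.0065]
  0.035 0.044 211 [ 0.5301 -0.2882  0.0407] [ 0.5332 -0.2966  0.0397] [0.0775 0.0837 0.0086]
  0.044 0.056 43 [ 0.5313 -0.287   0.0479] [ 0.529  -0.2873  0.0499] [0.0529 0.0738 0.0117]
  0.056 0.066 16 [ 0.5292 -0.2868  0.0615] [ 0.5302 -0.2867  0.0611] [0.0167 0.0108 0.0083]
  0.085 0.14 104 [ 0.5305 -0.288   0.1109] [ 0.5318 -0.2919  0.1106] [0.0198 0.0298 0.0511]
```

View pics/crop.png

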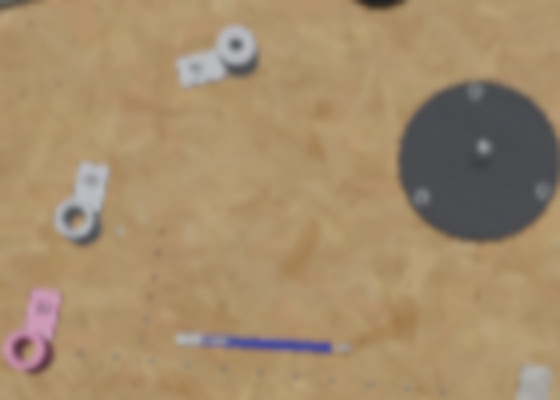

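The crop shows the sleeve at crop (78,218), i.e. top pixel (195,234), with the larger bore, so it is the wide one. The sleeve at crop (236,45) has a thick wall and is the tight one. I'll refine with the wrist camera.

```bash
cat >> h.py <<'E'
def Rdown(a):
    a=np.radians(a);c,s=np.cos(a),np.sin(a)
    return np.array([[c,s,0],[s,-c,0],[0,0,-1.]])
def snap(tag):
    c=cam("wrist");p,d=robot.grab_frame("wrist")
    np.savez(tag+".npz",p=p,d=d,T=c['T']);cv2.imwrite(f"pics/{tag}.png",p[:,:,::-1])
    return c,p,d
E
python3 - <<'E'
from h import *
print(np.array(robot.camera_info("wrist")["T_tool_cam"]).round(3),cam("wrist")['f'],robot.read_tcp_rot().round(2))
for a in (-8,172,82,-98):
  for p in ((.467,.283,.02),(.467,.283,.22),(.57,-.028,.22),(.53,-.288,.2)):
    q=robot.ik(p,Rdown(a));print(a,p,None if q is None else np.round(q))
E
```

```text
[[ 0.    -0.96  -0.281  0.075]
 [ 1.     0.     0.    -0.001]
 [-0.    -0.281  0.96  -0.158]
 [ 0.     0.     0.     1.   ]] 330.37086336851473 [[-0.93 -0.38 -0.  ]
 [-0.38  0.93  0.  ]
 [ 0.    0.   -1.  ]]
-8 (0.467, 0.283, 0.02) [ 52.  21. -30.   0. -39.  30.]
-8 (0.467, 0.283, 0.22) [ 52.   9. -16.   0. -65.  30.]
-8 (0.57, -0.028, 0.22) [ 17.  11. -13.   0. -66.  65.]
-8 (0.53, -0.288, 0.2) [-10.  15. -11.   0. -64.  92.]
172 (0.467, 0.283, 0.02) [  52.   21.  -30.   -0.  -39. -150.]
172 (0.467, 0.283, 0.22) [  52.    9.  -16.    0.  -65. -150.]
172 (0.57, -0.028, 0.22) [  17.   11.  -13.    0.  -66. -115.]
172 (0.53, -0.288, 0.2) [-10.  15. -11.   0. -64. -88.]
82 (0.467, 0.283, 0.02) [ 52.  21. -30.   0. -39. 120.]
82 (0.467, 0.283, 0.22) [ 52.   9. -16.   0. -65. 120.]
82 (0.57, -0.028, 0.22) [ 17.  11. -13.   0. -66. 155.]
82 (0.53, -0.288, 0.2) None
-98 (0.467, 0.283, 0.02) [ 52.  21. -30.   0. -39. -60.]
-98 (0.467, 0.283, 0.22) [ 52.   9. -16.   0. -65. -60.]
-98 (0.57, -0.028, 0.22) [ 17.  11. -13.   0. -66. -25.]
-98 (0.53, -0.288, 0.2) [-10.  15. -11.   0. -64.   2.]
```

```bash
python3 - <<'E'
from h import *
R=Rdown(-8)
for tag,p in(("w_probe",(.53,-.288,.22)),("w_pin",(.57,-.028,.16)),("w_slv",(.467,.283,.16))):
    robot.goto(p,R);robot.dwell(.3);snap(tag)
print(robot.read_t())
a=[cv2.resize(cv2.imread(f"pics/{t}.png"),(400,300)) for t in("w_probe","w_pin","w_slv")]
cv2.imwrite("pics/m.png",np.vstack([np.hstack(a[:2]),np.hstack([a[2],a[2]*0])]))
E
```

```text
5.1
```

View pics/m.png

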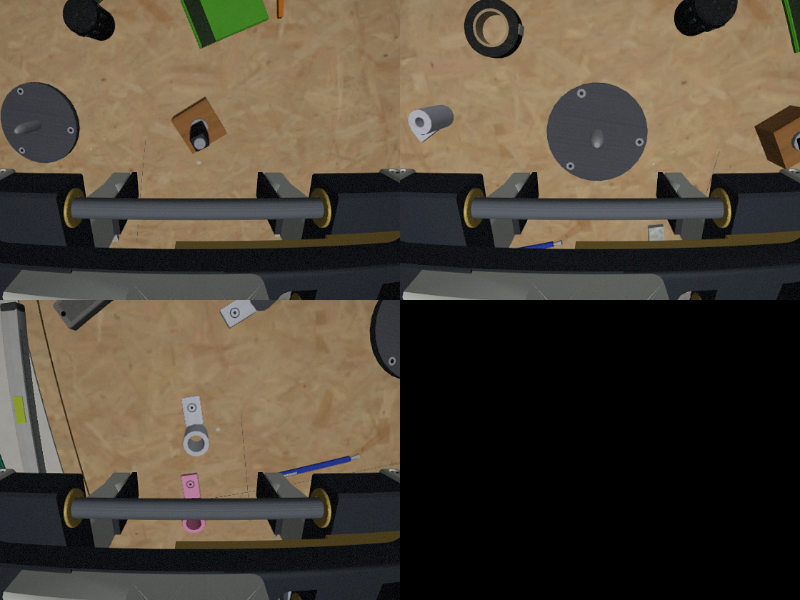

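The montage shows the wide sleeve (panel 3, ring at about (196,140), mark at (192,107)), the pin (panel 2, (197,135)) and the probe handle in its holder (panel 1, (199,140)). Now the metric measurement.

```bash
python3 - <<'E'
from h import *
c0=cam("wrist")
def load(t):
    z=np.load(t+".npz");c=dict(c0,T=z['T']);return c,z['p'],cloud(c,z['d'])
def sel(P,lo,hi,xy,r):
    return (P[...,2]>lo)&(P[...,2]<hi)&(np.hypot(P[...,0]-xy[0],P[...,1]-xy[1])<r)
def circ(xy):
    A=np.c_[2*xy,np.ones(len(xy))];s=np.linalg.lstsq(A,(xy**2).sum(1),rcond=None)[0]
    return s[:2],np.sqrt(s[2]+s[:2]@s[:2])
# sleeve: bright rim of top face by ray on plane z=.05
c,p,P=load("w_slv")
m=sel(P,.046,.055,(.467,.283),.03).astype(np.uint8)
q=P[m>0];print('rim z',np.median(q[:,2]),len(q),q.mean(0))
cs,_=cv2.findContours(m,cv2.RETR_CCOMP,cv2.CHAIN_APPROX_NONE)
for k in cs:
    if len(k)>25:
        w=onplane(c,k[:,0],.05)[:,:2];print('contour',len(k),circ(w),cv2.minEnclosingCircle(w.astype(np.float32)))
m=sel(P,.0055,.012,(.505,.280),.035).astype(np.uint8)
m=cv2.morphologyEx(m,cv2.MORPH_OPEN,np.ones((3,3)))
k=max(cv2.findContours(m,cv2.RETR_EXTERNAL,cv2.CHAIN_APPROX_NONE)[0],key=len)
w=onplane(c,k[:,0],.008)[:,:2]
print('lug',cv2.minAreaRect((w*1000).astype(np.float32)),w.max(0),w.min(0))
g=cv2.cvtColor(p,cv2.COLOR_RGB2GRAY);mk=cv2.erode(m,np.ones((5,5)))*(g<110)
v,u=np.nonzero(mk);print('mark',len(u),np.c_[u,v].mean(0),onplane(c,np.c_[u,v].mean(0),.008))
# pin
c,p,P=load("w_pin")
m=sel(P,.009,.016,(.57,-.028),.09).astype(np.uint8)
k=max(cv2.findContours(m,cv2.RETR_EXTERNAL,cv2.CHAIN_APPROX_NONE)[0],key=len)
w=onplane(c,k[:,0],.012)[:,:2];print('plate',circ(w),cv2.minEnclosingCircle(w.astype(np.float32)))
for z0,z1 in((.052,.057),(.057,.0605),(.0605,.066)):
    q=P[sel(P,z0,z1,(.57,-.028),.03)];print('pin',z0,len(q),q.mean(0),q.max(0),q.min(0))
# probe
c,p,P=load("w_probe")
for z0,z1,zz in((.119,.130,.124),(.036,.043,.04)):
    m=sel(P,z0,z1,(.531,-.288),.05).astype(np.uint8)
    k=max(cv2.findContours(m,cv2.RETR_EXTERNAL,cv2.CHAIN_APPROX_NONE)[0],key=len)
    w=onplane(c,k[:,0],zz)[:,:2];print('probe',zz,m.sum(),np.median(P[m>0][:,2]),cv2.minAreaRect((w*1000).astype(np.float32)))
E
```

```text
rim z 0.04899990782930347 661 [0.46928362 0.28314925 0.04891022]
contour 102 (array([0.46939735, 0.28310254]), np.float64(0.015274490462212499)) ((0.4694593846797943, 0.2830738425254822), 0.015949398279190063)
contour 68 (array([0.46948474, 0.28306132]), np.float64(0.009903773927074717)) ((0.469304621219635, 0.283152312040329), 0.01052086427807808)
lug ((501.3457336425781, 283.1161804199219), (23.601266860961914, 37.385711669921875), 88.83384704589844) [0.51995091 0.29520488] [0.48249217 0.27154986]
mark 38 [269.05263158 150.60526316] [[0.50594862 0.28249418 0.008     ]]
plate (array([ 0.57326005, -0.02983457]), np.float64(0.06655687696946273)) ((0.5732223987579346, -0.02984056994318962), 0.0673992782831192)
pin 0.052 120 [ 0.57498875 -0.02984105  0.05434626] [ 0.58086472 -0.02250231  0.05699569] [ 0.56657546 -0.03652401  0.05204131]
pin 0.057 53 [ 0.57461814 -0.02953093  0.05865034] [ 0.57778019 -0.02443774  0.06040107] [ 0.56865881 -0.03372155  0.05702724]
pin 0.0605 51 [ 0.57323674 -0.02943525  0.06127299] [ 0.57608714 -0.02616931  0.06305234] [ 0.56997247 -0.03276487  0.06051129]
probe 0.124 465 0.12373178616032199 ((537.0584716796875, -292.4162292480469), (18.352888107299805, 18.019254684448242), 19.64203453063965)
probe 0.04 2267 0.03930458545965848 ((536.5597534179688, -292.1971130371094), (60.4764518737793, 59.988948822021484), 23.430526733398438)
```

```bash
python3 - <<'E'
from h import *
R=Rdown(-1);s=(.4694,.2831);pin=np.array((.5733,-.0297))
robot.move_gripper(.6)
robot.goto((*s,.09),R);robot.servo_line((*s,.016),speed=.08)
print('down',robot.read_position().round(4),robot.read_force().round(1))
robot.move_gripper(0.0)
print('grip',robot.read_grip_width()*88,robot.read_finger_force(),robot.read_t())
robot.servo_line((*s,.12),speed=.12)
print('lift',robot.read_grip_width()*88,robot.read_finger_force(),robot.read_force().round(2))
robot.goto((*pin,.10),R);robot.dwell(.2)
f0=robot.read_force();print('over',f0.round(2),robot.read_position().round(4),robot.read_t())
for z in(.080,.074,.068,.062,.056):
    robot.servo_line((*pin,z),speed=.04)
    f=robot.read_force()-f0;print(z,f.round(2),robot.read_ft_torque().round(2))
    if np.linalg.norm(f)>12: break
snap("seat1");print(robot.read_t())
E
```

```text
down [0.4697 0.2834 0.0165] [ 0.3 -0.  -0. ]
grip 30.984379448421326 30.00009136274457 7.85
lift 30.677979056392104 29.99962627887726 [-0.03  0.55 -1.34]
over [ 0.13  0.29 -0.42] [ 0.5734 -0.0285  0.1001] 10.3167
0.08 [-0.09 -0.51 -0.18] [-0.08  0.12 -0.03]
0.074 [ 0.37  0.19 -1.88] [-0.07  0.14 -0.1 ]
0.068 [ 0.04  0.22 -0.38] [-0.08  0.15  0.  ]
0.062 [-0.57 -1.22 -0.56] [-0.08  0.13 -0.01]
0.056 [-0.37 -0.72 -0.84] [-0.1   0.19 -0.03]
12.2167
```

View pics/seat1.png

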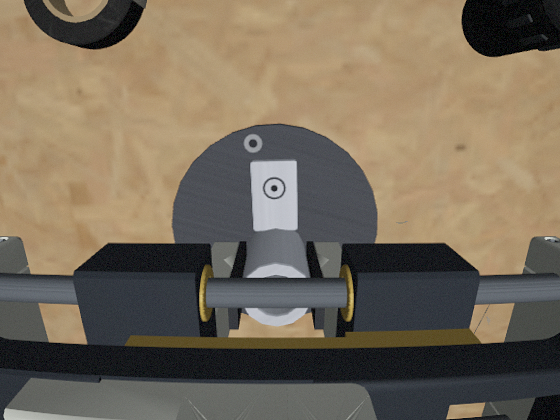

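Sleeve held with lug at (273,190), threaded over the pin without force. Continuing down.

```bash
python3 - <<'E'
from h import *
pin=np.array((.5733,-.0297));f0=robot.read_force()
for z in(.045,.036,.031,.029,.028,.027,.0265):
    robot.servo_line((*pin,z),speed=.04)
    f=robot.read_force()-f0;print(z,robot.read_position().round(4),f.round(2))
    if f[2]>6 or np.linalg.norm(f)>15: break
robot.move_gripper(.55);robot.dwell(.2)
p=robot.read_position()
robot.servo_line((*pin,.16),speed=.15);robot.dwell(.3)
snap("seat2");print(robot.read_t())
c=cam("wrist");z=np.load("seat2.npz");P=cloud(c,z['d']);g=cv2.cvtColor(z['p'],cv2.COLOR_RGB2GRAY)
lug=((P[...,2]>.016)&(P[...,2]<.025)&(abs(P[...,0]-.608)<.03)&(abs(P[...,1]+.03)<.02)).astype(np.uint8)
lug=cv2.morphologyEx(lug,cv2.MORPH_OPEN,np.ones((3,3)));print('lug z',np.median(P[lug>0][:,2]))
v,u=np.nonzero(cv2.erode(lug,np.ones((5,5)))*(g<110));uv=np.c_[u,v].mean(0);print('mark',len(u),uv,onplane(c,uv,.020))
t=(P[...,2]>.055)&(P[...,2]<.069)&(np.hypot(P[...,0]-.573,P[...,1]+.03)<.03)
q=P[t];print('tube',np.median(q[:,2]),q.mean(0),q.min(0),q.max(0))
E
```

```text
0.045 [ 0.5731 -0.0298  0.0446] [-0.2  -0.67  0.23]
0.036 [ 0.5731 -0.0298  0.0357] [ 0.73 -1.65  0.33]
0.031 [ 0.573  -0.0298  0.0307] [-0.1  -0.18 -0.41]
0.029 [ 0.5732 -0.0297  0.0289] [-0.13 -1.04  0.06]
0.028 [ 0.5735 -0.0297  0.0283] [-1.16 -0.03  3.17]
0.027 [ 0.5735 -0.0297  0.0282] [-5.3   0.21 13.08]
16.1917
lug z 0.01948800895100289
mark 21 [274.        152.0952381] [[ 0.61132354 -0.02960932  0.02      ]]
tube 0.061040747777537874 [ 0.57376468 -0.03003402  0.06049855] [ 0.55761141 -0.04554045  0.05506269] [ 0.588705   -0.01455314  0.06351913]
```

View pics/seat2.png

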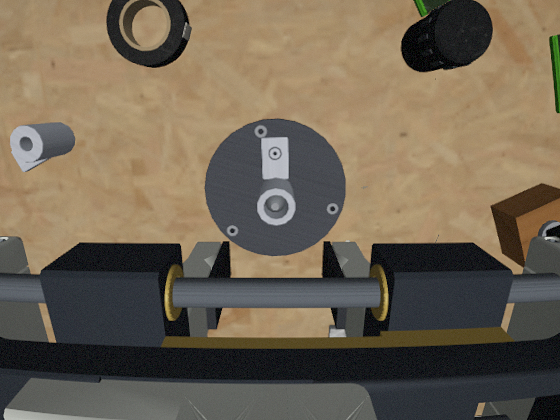

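Seated home: tube top reads about 61 mm and lug top about 19.5 mm, at image (275,205) and (275,153), which is right within the camera's small low bias. Now the probe.

```bash
python3 - <<'E'
from h import *
R=Rdown(20);s=(.5370,-.2924);mk=(.6113,-.0296)
robot.goto((*s,.165),R);robot.servo_line((*s,.081),speed=.08)
print('down',robot.read_position().round(4),robot.read_force().round(1))
robot.move_gripper(0.0)
print('grip',robot.read_grip_width()*88,robot.read_finger_force(),robot.read_t())
robot.servo_line((*s,.165),speed=.1)
print('lift',robot.read_grip_width()*88,robot.read_force().round(2))
robot.goto((*mk,.15),R);robot.servo_line((*mk,.106),speed=.06);robot.dwell(.4)
print(robot.read_force().round(2),robot.read_position().round(4),robot.read_t())
snap("hover")
E
```

```text
down [ 0.5374 -0.2925  0.0816] [-0.1  0.3  0.2]
grip 17.985640195702985 30.00014215707779 19.025
lift 17.7804261331269 [-0.43  0.34 -1.31]
[ 0.87  0.41 -0.88] [ 0.6114 -0.0296  0.1062] 22.3583
```

View pics/hover.png

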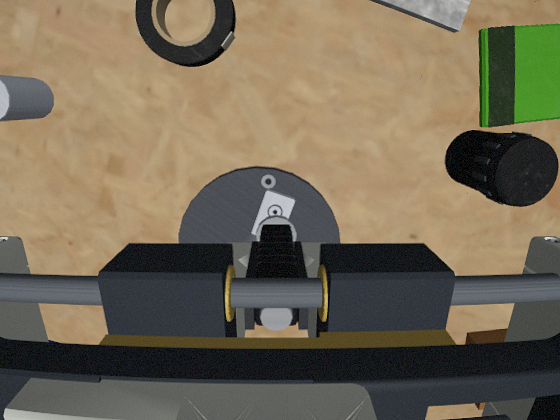

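The mark shows at (275,211), just above the probe's collar at (277,225). The tip is hidden behind the collar, so I'll check with the scene camera and re-measure the mark and collar here.

```bash
python3 - <<'E'
from h import *
c=cam("wrist");z=np.load("hover.npz");P=cloud(c,z['d']);g=cv2.cvtColor(z['p'],cv2.COLOR_RGB2GRAY)
w=g[203:219,266:285]<100;v,u=np.nonzero(w);k=cv2.convexHull(np.c_[u,v].astype(np.int32));
uv=np.array([(u.min()+u.max())/2+266,(v.min()+v.max())/2+203]);print('mark',len(u),uv,np.ptp(u),np.ptp(v),onplane(c,uv,.02).round(4))
m=(P[...,2]>.066)&(P[...,2]<.075)&(np.hypot(P[...,0]-.611,P[...,1]+.03)<.03);q=P[m]
print('collar',len(q),q.min(0).round(4),q.max(0).round(4));vv,uu=np.nonzero(m);print(uu.min(),uu.max(),vv.min(),vv.max(), onplane(c,[(uu.min()+uu.max())/2,vv.min()],.071))
n="scene";c=cam(n);p,d=robot.grab_frame(n)
Ti=np.linalg.inv(c['T']);X=Ti[:3,:3]@np.array([.6113,-.0296,.02])+Ti[:3,3];u0,v0=int(c['cx']+c['f']*X[0]/X[2]),int(c['cy']+c['f']*X[1]/X[2]);print(u0,v0)
cv2.imwrite("pics/sc1.png",cv2.resize(p[v0-35:v0+25,u0-40:u0+40,::-1],None,fx=8,fy=8,interpolation=cv2.INTER_CUBIC))
E
```

```text
mark 50 [275.  211.5] 18 13 [[ 0.6106 -0.0304  0.02  ]]
collar 398 [ 0.6017 -0.0433  0.0661] [ 0.6236 -0.0181  0.075 ]
255 295 215 244 [[ 0.62375506 -0.0257764   0.071     ]]
260 200
```

View pics/sc1.png

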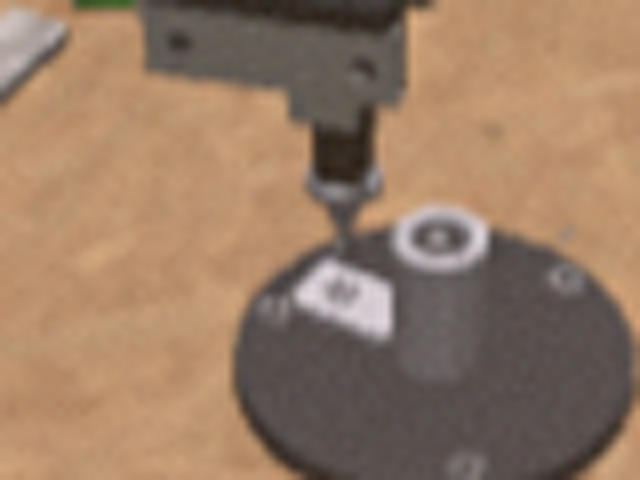

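Tip at crop (341,250) hangs directly above the mark at (341,290), consistent with a drop of about 15 mm; the wrist measurement agrees to 1 mm. Pressing down with force watch.

```bash
python3 - <<'E'
from h import *
mk=(.6110,-.0296)
def F(n=8):
    return np.mean([(robot.dwell(.02),robot.read_force())[1] for _ in range(n)],0)
robot.servo_line((*mk,.097),speed=.03);robot.dwell(.2);f0=F()
for z in(.093,.091,.0895,.088,.0867,.0856):
    robot.servo_line((*mk,z),speed=.02);robot.dwell(.15)
    f=F()-f0;p=robot.read_position();print(z,p.round(4),f.round(2),robot.read_grip_width()*88)
    if f[2]>5.2: break
print(robot.read_t(),robot.read_tcp_rot().round(3))
E
```

```text
0.093 [ 0.6111 -0.0296  0.0931] [-0.14 -0.05 -0.16] 18.257974476813434
0.091 [ 0.6109 -0.0296  0.091 ] [0.02 0.09 0.47] 17.734956155626264
0.0895 [ 0.6111 -0.0296  0.0896] [-0.11  0.1   2.18] 18.133439671682435
0.088 [ 0.6111 -0.0296  0.0881] [-0.22 -0.01  3.  ] 17.753117855071462
0.0867 [ 0.6111 -0.0296  0.0868] [ 0.14 -0.23  3.85] 17.83503033928041
0.0856 [ 0.6111 -0.0296  0.0856] [ 0.01 -0.39  4.69] 17.957240331755763
26.5417 [[ 0.94   0.342  0.   ]
 [ 0.342 -0.94   0.   ]
 [ 0.     0.    -1.   ]]
```

```bash
python3 - <<'E'
from h import *
robot.servo_line((.6110,-.0296,.0849),speed=.02);robot.dwell(.5)
f=np.mean([(robot.dwell(.02),robot.read_force())[1] for _ in range(10)],0);print(f.round(2),robot.read_position().round(4),robot.read_t())
p,d=robot.grab_frame("scene")
cv2.imwrite("pics/sc2.png",cv2.resize(p[165:225,220:300,::-1],None,fx=8,fy=8,interpolation=cv2.INTER_CUBIC))
E
```

```text
[ 0.33 -0.35  3.86] [ 0.611  -0.0296  0.0849] 27.4583
```

View pics/sc2.png

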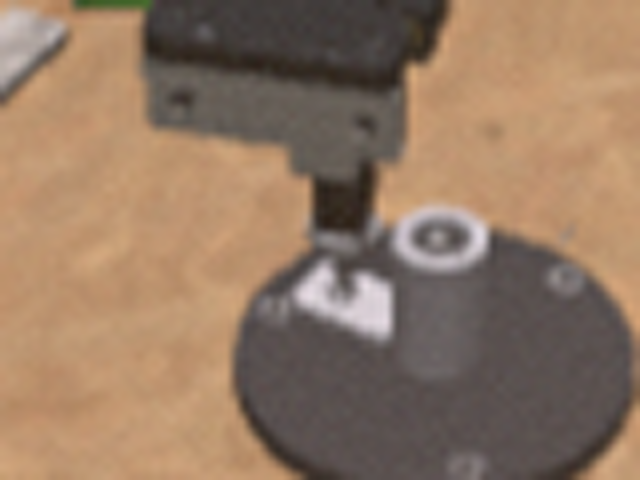

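The point stands on the mark at (342,290). Raw force is 3.9 N and the probe's weight is about 1.2 N, giving about 5 N, i.e. roughly half-way. Handing in.

```bash
python3 -c "
from rig import robot
print(robot.job_done())"
```

```text
the job is handed in; nothing more can be done
None
```

The job is handed in at about 27.5 s: the wide sleeve is seated on the pin, and the probe is held upright on its mark, pushed in about half-way (roughly 5 N).

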